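# Wash the cement brush in the plunger-plate can

### The job

Wash the flat cement brush. First slide the square wash can along the bench into the corner of the two stop bars, so that it stands snug against both and cannot walk. Then take the brush from its rest and work it up and down, held upright, inside the can: three times its bristle end pushes the sprung plate down until it sits firmly on its hidden stop, felt for and not rammed, and lets it come fully up again. Lay the brush back in the notches of its rest as it lay before, leaving the can snug in the corner and the glue cup, wax tin, hammer and thread cone where they are.

Things in the scene. Friction and masses are not known exactly. Their poses are not given: they have to be found in the camera images.
- wash_can: Loose square can of bare sheet metal, 110 x 110 mm outside, 100 mm high, 0.55 to 0.9 kg with all inside, standing on the bench and open at the top. Origin: centre of its underside; z up; x and y square to its flat sides. An in-turned rim leaves a mouth 72 x 72 mm. Its sides are plain and vertical, to be pushed.
- plate_top (a point): Centre of the upper face of the perforated metal plate inside the can, 94 x 94 mm; at rest 44 mm below the can's rim (56 mm above the bench), on the can's axis. It moves straight down only.
- wash_plate (a joint): How far the sprung plate is pressed down (m): 0 at rest (up). It stops on a collar on the guide rod below it, out of sight, set anywhere from 12 to 28 mm down: feel for it. The spring needs 4 N to start and 11 N at most; on the stop the force rises steeply, and a firm stroke presses there with 15 N or more (over 35 N is ramming). It springs back by itself.
- bench_stop: Two dark flat steel bars fixed at a right angle, 14 mm wide, 24 high, inner faces 150 mm long. Origin: inside corner, at bench height. One inner face is the plane x = 0 and runs from the corner to -y; the other is y = 0 and runs to -x. The can belongs in x < 0, y < 0 with a side on each face: its centre is then at x = y = -0.055 in this frame.
- cement_brush: Loose flat brush, 197 mm long, 0.08 kg. x axis along it to the bristle end, y across its width, z across its thickness; origin on the centre line. x (mm) -102 to 17: flat wooden handle 20 wide, 12 thick, end rounded; to 57: steel ferrule 30 x 13; to 95: bristles 26 x 11. Centre of mass at x about +0.018 m. Lies in its rest, 20 deg head down, handle overhanging to the robot.
- brush_tip (a point): Middle of the bristle end of the brush (x = 0.095 in the brush's frame), axes as the brush.
- brush_grip (a point): Good place to grip the handle across its 20 mm width (x = -0.055 in the brush's frame, 150 mm from the bristle end), axes as the brush; free all round while in the rest, about 80 mm above the bench.
- brush_rest: Fixed sheet-steel rest: drip tray 150 x 84 mm with two notched upright plates at x -0.014 and 0.039. Origin on the bench; x toward the bristle side, z up. The brush lies in the notches (36 mm wide, flared) along y = 0, its origin at (0, 0, 0.063), bristle end 20 deg below x. Notch floors 61 and 42 mm above the bench, cheeks 24 mm higher.
- glue_cup: Bystander: plastic cup of cement, about 110 mm wide and 98 mm high. Origin: centre of its underside.
- wax_tin: Bystander: flat round tin, 64 mm wide, 25 mm high. Origin: centre of its underside.
- shoe_hammer: Bystander: shoemaker's hammer lying on the bench, 250 mm long, 30 mm high. Origin: its middle.
- thread_cone: Bystander: cone of black thread, 56 mm wide, 81 mm high. Origin: centre of its underside.

How it is judged (in metres and radians):
On the way, in this order (a step that is already met when the one before it is completed fails the run):
1. the can stands snug in the corner of the stop bars (x of wash_can in the frame of bench_stop between -0.059 and -0.051 m and y of wash_can in the frame of bench_stop between -0.059 and -0.051 m and angle between the x axis of wash_can and the x axis of bench_stop, either way round below 0.06 rad and angle between wash_can's own z axis and vertical below 0.05 rad), for 0.2 s.
2. first stroke: the bristle end presses the plate firmly on its stop (all of step 1 and value of joint wash_plate above 0.009 m and contact force between cement_brush and wash_can above 14 N and z of brush_tip in the frame of plate_top below 0.008 m and horizontal distance between brush_tip and plate_top below 0.045 m and angle between the x axis of cement_brush and the z axis of wash_can, either way round below 0.35 rad), for 0.02 s.
3. the plate has come fully up (value of joint wash_plate below 0.003 m), for 0.02 s.
4. second stroke: the bristle end presses the plate firmly on its stop (all of step 2), for 0.02 s.
5. the plate has come fully up (value of joint wash_plate below 0.003 m), for 0.02 s.
6. third stroke: the bristle end presses the plate firmly on its stop (all of step 4), for 0.02 s.
7. the plate has come fully up (value of joint wash_plate below 0.003 m), for 0.02 s.
At the end, for the whole second after the job is handed in: The can is upright within 4 mm of both stop bars and square to them within 0.06 rad; the plate is up (3 mm); the brush lies still in both notches of its rest as before: within 20 mm along, 14 mm across (bristle end 30 mm) and 8 mm in height, bristle end low (all of step 1 and value of joint wash_plate below 0.003 m and x of cement_brush in the frame of brush_rest between -0.02 and 0.02 m and y of cement_brush in the frame of brush_rest between -0.014 and 0.014 m and z of cement_brush in the frame of brush_rest between 0.055 and 0.071 m and x of brush_tip in the frame of brush_rest above 0.065 m and z of brush_tip in the frame of brush_rest between 0.015 and 0.05 m and y of brush_tip in the frame of brush_rest between -0.03 and 0.03 m and linear speed of cement_brush below 0.02 m/s); the robot touches nothing.
It fails at once if the brush is rammed into the can (more than 35 N) (contact force between cement_brush and wash_can above 35 N).
It fails at once if the can is tipped (angle between wash_can's own z axis and vertical above 0.35 rad).
It fails at once if the glue cup, wax tin, hammer or thread cone is moved more than 25 mm (distance of any of glue_cup, wax_tin, shoe_hammer, thread_cone from where it was at the start of the episode above 0.025 m).
It also fails if it takes over 72 s, if anything falls off the work surface, if the arm or the gripper's body presses on something with over 40 N, if the wrist force passes 120 N, or if a joint passes its speed limit or range.

### The arm

A 6-joint arm with a two-finger parallel gripper is mounted at the origin on a cart in front of the work surface, level with it; the furniture and walls round the work are solid. World frame = base frame: x ahead of the robot, y to its left, z up, the work surface at z = 0. Lengths are in mm, angles in degrees, forces in N, time in s.
With the tool pointing down it reaches from about 325 to 775 mm from the base axis. Payload 5.5 kg.
Tool frame: the origin (TCP) lies at the very end of the fingers, on their centre line; the grasp point (between the pads) lies 19 mm behind it; z points along the fingers, y is the line along which they close (so a half turn about z gives the same grasp; the last joint's range is limited). The gripper opens to 85 mm and grips with 20 to 120 N. Pads are 22 mm wide; open, the fingers measure 114 mm over their backs; the gripper's body (76 mm by 85 mm) begins 54 mm behind the grasp point. The pads swing forward as they close: fully open they stand 13 mm farther back than shut.
Start: joints at [65.506, 5.22, 70.514, -0, 104.267, -3.249], TCP at [217.422, 559.235, 231.275] pointing down, gripper open.
Joint ranges: [-164.24, 164.24], [-49.07, 125.15], [9.68, 141.18], [-86.29, 266.29], [3.28, 154.24], [-151.56, 151.56]. Speed limits (degrees/s): [147.25, 147.25, 172.46, 180, 180, 180].

### API

Orientations are given as [roll, pitch, yaw] about the fixed x, y, z axes, in that order (R = Rz(yaw) Ry(pitch) Rx(roll)).
In Python, from workcell import telemetry, viewer, order gives the robot as it stands.
- The arm moves only by the tool send_rows, never from a script. Its argument "targets" is a list of rows, each an object with "grip": the opening, from -1 (shut) to 1 (fully open); "xyz": the shift along the tool's x, y, z scaled (see below), a list of three; "delta_rot": the turn, a rotation vector about the tool's x, y, z scaled (see below), a list of three. In form: [{"grip": grip, "xyz": [dx, dy, dz], "delta_rot": [wx, wy, wz]}, ...]. A call has 1 to 12 rows; each row is the pose to reach, as a shift and turn from the pose commanded when the call began, along the tool's axes at that moment, turning the shorter way round; what a row does not reach only later rows make up. The controller multiplies each number of a shift by 100 mm and each number of a turn by 180 degrees. A row lasts 1/12 s, in which the tool goes at most 41.7 mm and 7.16 degrees, less where a joint would pass 70% of its speed; a pose out of reach is approached as far as the arm can. A call with a number of a shift or a turn outside -1 to 1 is refused whole. A call with a gripper value outside its range is refused whole. The fingers move at their own pace and stop on an object; "newtons" is the grip in N (left out, the last holds). Time passes only in rows, so rows that repeat a pose let the fingers close. It gives the time, the measured TCP pose, the force, the opening and the grip force at its end, in the units of the state.
- telemetry.state(): the state, without advancing time (a new reading comes with each control period).
- viewer.grab_frame(name): name is "scene" or "top"; returns the picture (420x560x3 uint8, red, green, blue); there is no depth.
- viewer.camera_info(name): a dict with "fx", "fy", "cx", "cy" (pixels), "R" (3x3) and "t" (3): a world point X has camera coordinates R X + t. Camera axes: x right, y down, z forward; pixel columns grow to the right and rows downward; lengths in mm; the calibration is good to about 2 mm. A picture is of the moment at which its call begins. camera_info takes no time and is no camera call.
- order.hand_in(): hands the job in; it is judged then, once.
The state is a dict: "t": time; "q": joint angles; "joint_velocities": joint speeds; "joint_torque": joint torques, N m; "ee_pos": TCP position; "ee_rot": TCP orientation; "ft_force": force on the tool from outside, world axes, zero at the start; "ft_torque": the same for the moment, N m; "grip_width": finger opening in mm; "grip_force": force on a finger pad.
Only numpy, scipy, OpenCV 4.12 (cv2) and the standard library are available. Lean on these libraries where they do the work, as an engineer would, in place of code of your own. Each camera call takes 0.05 s, during which the arm holds its last target. There are 200 camera calls.

## Working session

There is one attempt and no reset: what is moved stays moved. The work goes in short steps, Python scripts to look and compute and a tool call to move; the robot and the scene stay as the last step left them, time stands still between calls to the robot, and variables do not carry over. Pictures are saved under pics/ and viewed, at most 12 in all, crops included, and the job is handed in when it is done.

Besides the shell and the picture viewer there is one more tool, called after ">>>" in YAML: its name, and indented under it one key for each argument. send_rows: Moves the arm, as the interface text tells. Shifts and turns lie within -1 to 1; 1 stands for 100 mm of shift or 180 degrees of turn. Its arguments: {"type":"object","properties":{"targets":{"type":"array","items":{"type":"object","properties":{"grip":{"type":"number"},"xyz":{"type":"array","items":{"type":"number","minimum":-1,"maximum":1}},"delta_rot":{"type":"array","items":{"type":"number","minimum":-1,"maximum":1}}}}},"newtons":{"type":"number"}},"required":["targets"]}

```bash
mkdir -p pics; python3 - <<'E'
from workcell import telemetry, viewer
import cv2,json
s=telemetry.state(); print(s)
for n in("scene","top"):
    f=viewer.grab_frame(n); cv2.imwrite(f"pics/{n}0.png",cv2.resize(f[:,:,::-1],(800,600),interpolation=cv2.INTER_CUBIC)); print(n,viewer.camera_info(n))
E
```

```text
{'t': 0.0, 'q': array([ 6.55053604e+01,  5.26444516e+00,  7.05814378e+01, -7.13671188e-04,
        1.04267678e+02, -3.24858707e+00]), 'joint_velocities': array([-0.04916353,  0.01549299, -0.1346073 ,  0.02729581,  0.12850259,
       -0.0312017 ]), 'joint_torque': array([ 5.49260058e-04, -4.58716106e+01, -4.18037903e+01,  1.42435138e-04,
        1.11458750e-02,  3.71153646e-06]), 'ee_pos': array([217.31100526, 558.95895711, 230.14126309]), 'ee_rot': array([-1.79886582e+02, -5.74441832e-03,  1.58753767e+02]), 'ft_force': array([ 0.29598069,  0.10530956, -0.35800113]), 'ft_torque': array([-0.01819079,  0.06921414, -0.03024002]), 'grip_force': 0.0, 'grip_width': 85.19365443628293}
scene {'fx': 506.52973811534054, 'fy': 506.52973811534054, 'cx': 275.5927736968977, 'cy': 211.03261454661813, 'R': array([[ 0.73263584, -0.68044752,  0.01535926],
       [-0.48006303, -0.53261616, -0.69703624],
       [ 0.48247717,  0.50330032, -0.71687138]]), 't': array([-410.11682735,  337.44180379, 1395.64433189])}
top {'fx': 411.1491108824658, 'fy': 411.1491108824658, 'cx': 278.76993757086456, 'cy': 204.14205895563524, 'R': array([[-0.01598936, -0.9996071 , -0.02302135],
       [-0.99384606,  0.0184128 , -0.10922898],
       [ 0.10960995,  0.02113318, -0.99374999]]), 't': array([  29.41115613,  536.81484175, 1159.34168908])}
```

View pics/scene0.png

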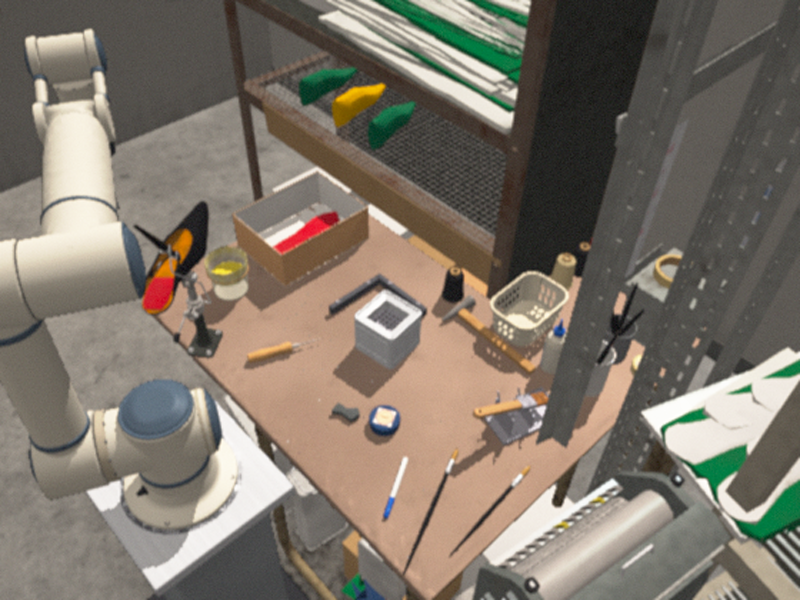

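View pics/top0.png

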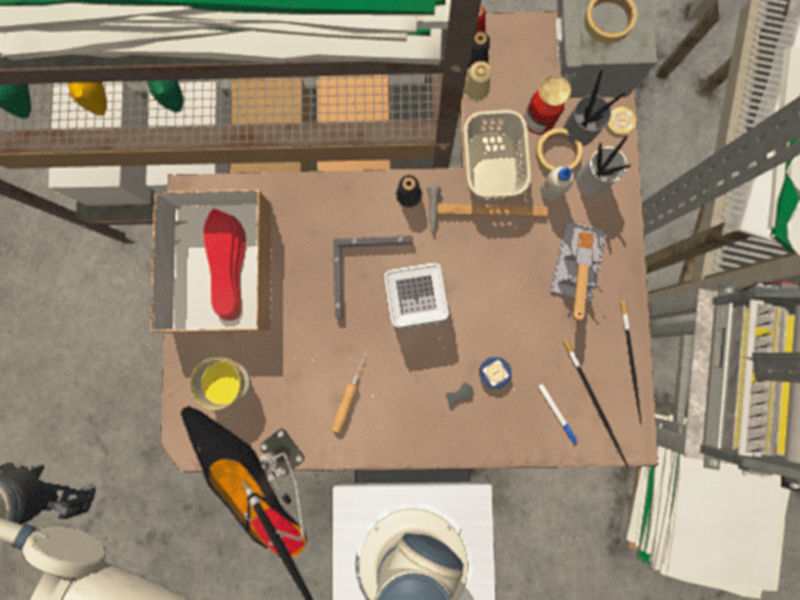

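The scene picture shows the can in the middle, at about (388,330). In the top view (800 px scale) the can is at (415,295), the stop corner at (341,244) and the brush and rest at (580,265), with the handle toward the robot. I need enlarged crops for exact values.

```bash
cat > h.py <<'E'
import numpy as np
from workcell import viewer
def ray(n,u,v,z):
    c=viewer.camera_info(n);R=np.array(c["R"]);t=np.array(c["t"])
    o=-R.T@t;d=R.T@np.array([(u-c["cx"])/c["fx"],(v-c["cy"])/c["fy"],1]);return o+d*(z-o[2])/d[2]
def proj(n,X):
    c=viewer.camera_info(n);p=np.array(c["R"])@np.array(X)+np.array(c["t"]);return np.array([c["fx"]*p[0]/p[2]+c["cx"],c["fy"]*p[1]/p[2]+c["cy"]])
def crop(f,x,y,w,h,k):
    import cv2;return cv2.resize(f[y:y+h,x:x+w,::-1],(w*k,h*k),interpolation=cv2.INTER_CUBIC)
E
python3 - <<'E'
from h import *
import cv2
f=viewer.grab_frame("top"); g=viewer.grab_frame("scene")
cv2.imwrite("pics/a.png",crop(f,225,155,100,75,8))
b=np.hstack([crop(f,380,150,50,75,8),crop(g,325,265,50,75,8)]);cv2.imwrite("pics/b.png",b)
E
```

```text
(no output)
```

View pics/a.png

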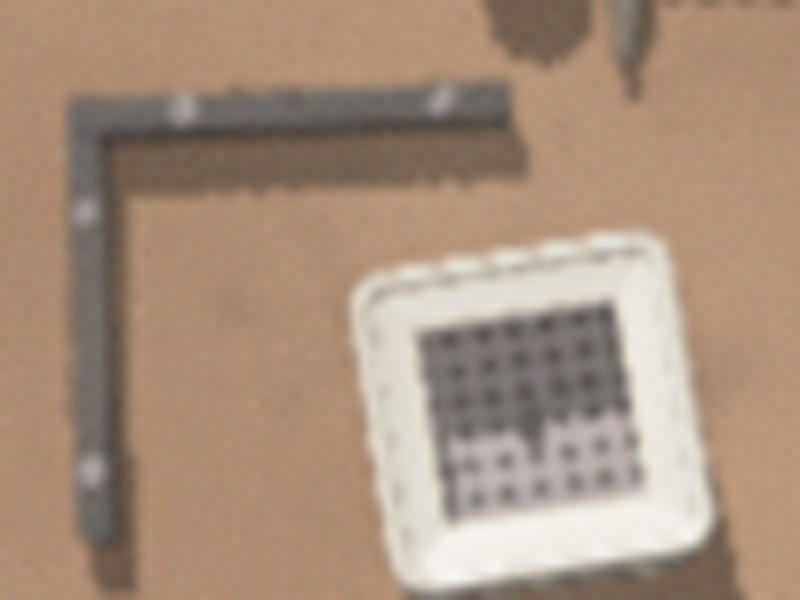

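View pics/b.png

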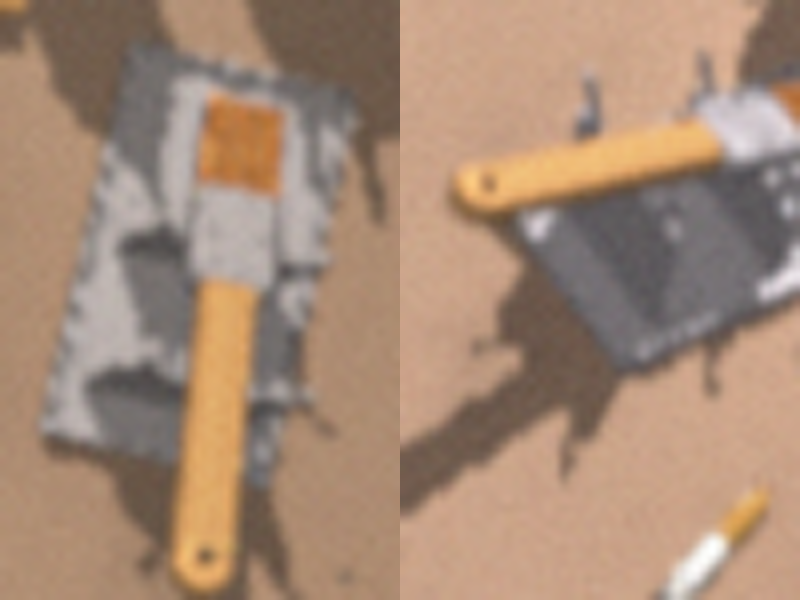

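Crop a: the inner bar corner is at (104,135), with bar ends at (512,122) and (115,543). The can rim corners are at (352,285), (660,235), (712,535) and (400,590). Crop b: the brush tip is at (243,97) and the handle end at (203,590). The tray corners are at (135,40), (352,95), (45,435) and (265,485).

```bash
python3 - <<'E'
from h import *
np.set_printoptions(precision=1,suppress=True)
A=lambda u,v,z:ray("top",225+u/8-.4,155+v/8-.4,z)
B=lambda u,v,z:ray("top",380+u/8-.4,150+v/8-.4,z)
S=lambda u,v,z:ray("scene",325+(u-400)/8-.4,265+v/8-.4,z)
ang=lambda a,b:np.degrees(np.arctan2((b-a)[1],(b-a)[0]))
c,e,l=A(104,135,24),A(512,122,24),A(115,543,24)
print("stop",c,e,l,"bar yaw",ang(e,c)-90,ang(l,c))
q=[A(*p,100) for p in((352,285),(660,235),(712,535),(400,590))]
print("can",*q,sum(q)/4,"yaw",ang(q[3],q[0]),ang(q[2],q[1]),ang(q[1],q[0])-90,ang(q[2],q[3])-90)
m=[A(*p,100) for p in((422,333),(613,305),(640,487),(450,520))];print("mouth",sum(m)/4)
tr=[B(*p,2) for p in((135,40),(352,95),(265,485),(45,435))]
print("tray",*tr,sum(tr)/4,"yaw",ang(tr[3],tr[0]),ang(tr[2],tr[1]))
t=B(243,97,35.7);f=B(228,285,63);h=B(203,590,103.5);hh=B(205,555,102)
print("brush",t,f,h,"yaw",ang(h,t),ang(h,f),np.linalg.norm((t-h)[:2]))
print("hole scene",S(488,183,102),"hole top",hh)
print("cam",-viewer.camera_info("top")["R"].T@viewer.camera_info("top")["t"])
for n,p in dict(tin=(495,373),ham=(490,210),cone=(408,190),cup=(220,383)).items():print(n,ray("top",p[0]*.7,p[1]*.7,25))
E
```

```text
stop [636.7 139.7  24. ] [638.5 -10.2  24. ] [486.6 136.5  24. ] bar yaw 0.6798033889415791 1.2367578101076082
can [568.3  45.8 100. ] [583.5 -59.6 100. ] [480.6 -74.7 100. ] [463.9  31.  100. ] [524.1 -14.4 100. ] yaw 8.095928575140213 8.37045294470768 8.203931782314001 9.008871991176903
mouth [523.9 -14.5 100. ]
tray [ 682.3 -332.4    2. ] [ 659.8 -411.4    2. ] [ 515.1 -371.9    2. ] [ 535.  -292.5    2. ] [ 598.  -352.1    2. ] yaw -15.139845133217282 -15.274807802672642
brush [ 652.8 -361.    35.7] [ 580.2 -344.2   63. ] [ 471.1 -318.7  103.5] yaw -13.110762129774143 -13.125519750069698 186.6042295715987
hole scene [ 479.6 -326.   102. ] hole top [ 482.9 -320.4  102. ]
cam [ 406.9   -5.  1211.4]
tin [ 370.9 -170.2   25. ]
ham [ 703.1 -171.2   25. ]
cone [749.1  -3.4  25. ]
cup [359.5 381.9  25. ]
```

>>> send_rows:
  targets:
    - {"grip":0.4,"xyz":[-1,-1,0],"delta_rot":[0,0,0.3764]}
    - {"grip":0.4,"xyz":[-1,-1,0],"delta_rot":[0,0,0.3764]}
    - {"grip":0.4,"xyz":[-1,-1,0],"delta_rot":[0,0,0.3764]}
    - {"grip":0.4,"xyz":[-1,-1,0],"delta_rot":[0,0,0.3764]}
    - {"grip":0.4,"xyz":[-1,-1,0],"delta_rot":[0,0,0.3764]}
    - {"grip":0.4,"xyz":[-1,-1,0],"delta_rot":[0,0,0.3764]}
    - {"grip":0.4,"xyz":[-1,-1,0],"delta_rot":[0,0,0.3764]}
    - {"grip":0.4,"xyz":[-1,-1,0],"delta_rot":[0,0,0.3764]}
    - {"grip":0.4,"xyz":[-1,-1,0],"delta_rot":[0,0,0.3764]}
    - {"grip":0.4,"xyz":[-1,-1,0],"delta_rot":[0,0,0.3764]}
    - {"grip":0.4,"xyz":[-1,-1,0],"delta_rot":[0,0,0.3764]}

```text
t: 1.12
ee_pos: [274.3, 429.7, 231.1]
ee_rot: [-180.0, 0.0, 90.9]
ft_force: [0.8, 0.3, 0.6]
grip_width: 59.8
grip_force: 0.0
```

>>> send_rows:
  targets:
    - {"grip":0.4,"xyz":[-1,0.5,0],"delta_rot":[0,0,0]}
    - {"grip":0.4,"xyz":[-1,0.5,0],"delta_rot":[0,0,0]}
    - {"grip":0.4,"xyz":[-1,0.5,0],"delta_rot":[0,0,0]}
    - {"grip":0.4,"xyz":[-1,0.5,0],"delta_rot":[0,0,0]}

```text
t: 1.45
ee_pos: [328.1, 327.1, 231.6]
ee_rot: [179.9, 0.1, 90.9]
ft_force: [-0.5, -0.3, 0.3]
grip_width: 59.6
grip_force: 0.0
```

>>> send_rows:
  targets:
    - {"grip":0.4,"xyz":[-1,0.5,0],"delta_rot":[0,0,0]}
    - {"grip":0.4,"xyz":[-1,0.5,0],"delta_rot":[0,0,0]}
    - {"grip":0.4,"xyz":[-1,0.5,0],"delta_rot":[0,0,0]}
    - {"grip":0.4,"xyz":[-1,0.5,0],"delta_rot":[0,0,0]}

```text
t: 1.78
ee_pos: [379.6, 228.1, 231.2]
ee_rot: [179.9, 0.1, 90.8]
ft_force: [-0.1, 0.2, 0.6]
grip_width: 60.0
grip_force: 0.0
```

>>> send_rows:
  targets:
    - {"grip":0.4,"xyz":[-1,0.5,0],"delta_rot":[0,0,0]}
    - {"grip":0.4,"xyz":[-1,0.5,0],"delta_rot":[0,0,0]}
    - {"grip":0.4,"xyz":[-1,0.5,0],"delta_rot":[0,0,0]}
    - {"grip":0.4,"xyz":[-1,0.5,0],"delta_rot":[0,0,0]}

```text
t: 2.12
ee_pos: [431.2, 129.1, 230.9]
ee_rot: [180.0, 0.1, 90.8]
ft_force: [0.2, 0.6, -0.1]
grip_width: 59.9
grip_force: 0.0
```

>>> send_rows:
  targets:
    - {"grip":0.4,"xyz":[-1,0.5,0],"delta_rot":[0,0,0]}
    - {"grip":0.4,"xyz":[-1,0.5,0],"delta_rot":[0,0,0]}
    - {"grip":0.4,"xyz":[-1,0.5,0],"delta_rot":[0,0,0]}
    - {"grip":0.4,"xyz":[-1,0.5,0],"delta_rot":[0,0,0]}

```text
t: 2.45
ee_pos: [482.8, 30.2, 230.4]
ee_rot: [-180.0, 0.1, 90.9]
ft_force: [-0.4, -0.5, 0.1]
grip_width: 59.8
grip_force: 0.0
```

>>> send_rows:
  targets:
    - {"grip":0.4,"xyz":[-1,0.39,0],"delta_rot":[0,0,0]}
    - {"grip":0.4,"xyz":[-1,0.39,0],"delta_rot":[0,0,0]}
    - {"grip":0.4,"xyz":[-1,0.39,0],"delta_rot":[0,0,0]}
    - {"grip":0.4,"xyz":[-1,0.39,0],"delta_rot":[0,0,0]}

```text
t: 2.78
ee_pos: [523.0, -68.5, 230.2]
ee_rot: [-179.9, 0.0, 90.9]
ft_force: [0.0, -0.1, -0.2]
grip_width: 59.9
grip_force: 0.0
```

>>> send_rows:
  targets:
    - {"grip":0.4,"xyz":[-0.38,0,0],"delta_rot":[0,0,0]}
    - {"grip":0.4,"xyz":[-0.38,0,0.5],"delta_rot":[0,0,0]}
    - {"grip":0.4,"xyz":[-0.38,0,1],"delta_rot":[0,0,0]}
    - {"grip":0.4,"xyz":[-0.38,0,1],"delta_rot":[0,0,0]}

```text
t: 3.12
ee_pos: [520.6, -102.1, 125.2]
ee_rot: [-179.6, -0.2, 91.1]
ft_force: [-1.0, -0.5, -0.7]
grip_width: 59.8
grip_force: 0.0
```

>>> send_rows:
  targets:
    - {"grip":0.4,"xyz":[0,0,0.97],"delta_rot":[0,0,0]}
    - {"grip":0.4,"xyz":[0,0,0.97],"delta_rot":[0,0,0]}
    - {"grip":0.4,"xyz":[0,0,0.97],"delta_rot":[0,0,0]}
    - {"grip":0.4,"xyz":[0,0,0.97],"delta_rot":[0,0,0]}
    - {"grip":0.4,"xyz":[0,0,0.97],"delta_rot":[0,0,0]}

```text
t: 3.53
ee_pos: [522.5, -102.3, 33.9]
ee_rot: [-179.9, -0.1, 91.1]
ft_force: [0.7, -0.5, 0.6]
grip_width: 59.6
grip_force: 0.0
```

>>> send_rows:
  targets:
    - {"grip":0.4,"xyz":[0.08,0,0],"delta_rot":[0,0,0]}
    - {"grip":0.4,"xyz":[0.16,0,0],"delta_rot":[0,0,0]}
    - {"grip":0.4,"xyz":[0.24,0,0],"delta_rot":[0,0,0]}
    - {"grip":0.4,"xyz":[0.32,0,0],"delta_rot":[0,0,0]}
    - {"grip":0.4,"xyz":[0.4,0,0],"delta_rot":[0,0,0]}
    - {"grip":0.4,"xyz":[0.4,0,0],"delta_rot":[0,0,0]}

```text
t: 4.03
ee_pos: [522.6, -62.1, 35.1]
ee_rot: [179.9, -0.1, 91.1]
ft_force: [0.9, -0.7, -0.8]
grip_width: 60.0
grip_force: 0.0
```

>>> send_rows:
  targets:
    - {"grip":0.4,"xyz":[0.06,0,0],"delta_rot":[0,0,0]}
    - {"grip":0.4,"xyz":[0.12,0,0],"delta_rot":[0,0,0]}
    - {"grip":0.4,"xyz":[0.18,0,0],"delta_rot":[0,0,0]}
    - {"grip":0.4,"xyz":[0.24,0,0],"delta_rot":[0,0,0]}
    - {"grip":0.4,"xyz":[0.3,0,0],"delta_rot":[0,0,0]}

```text
t: 4.45
ee_pos: [521.6, -33.6, 34.4]
ee_rot: [180.0, 0.0, 91.0]
ft_force: [0.3, -3.3, 2.0]
grip_width: 60.2
grip_force: 0.0
```

```bash
python3 - <<'E'
from h import *
import cv2
f=viewer.grab_frame("top"); g=viewer.grab_frame("scene")
cv2.imwrite("pics/c.png",np.hstack([crop(f,225,150,80,100,5),crop(g,210,170,80,100,5)]))
E
```

```text
(no output)
```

View pics/c.png

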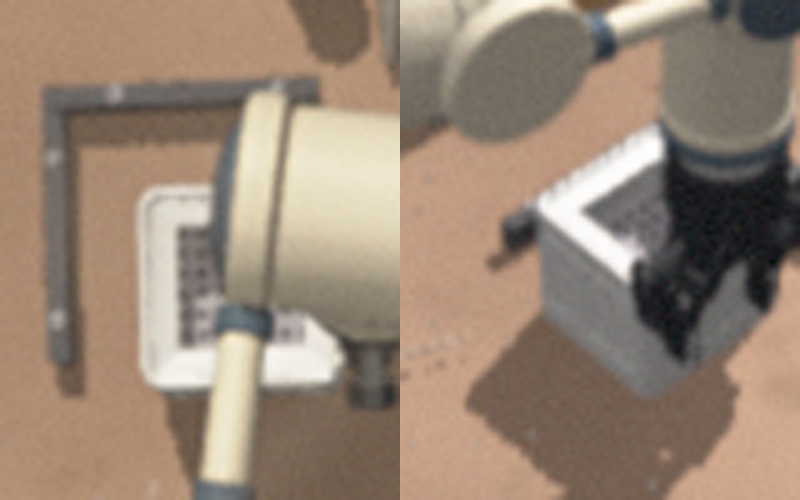

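The can has squared up against both fingers. Its left rim edge is at (140,285) in the crop, about 50 mm from the bar.

>>> send_rows:
  targets:
    - {"grip":0.4,"xyz":[0.06,0,0],"delta_rot":[0,0,0]}
    - {"grip":0.4,"xyz":[0.12,0,0],"delta_rot":[0,0,0]}
    - {"grip":0.4,"xyz":[0.18,0,0],"delta_rot":[0,0,0]}
    - {"grip":0.4,"xyz":[0.24,0,0],"delta_rot":[0,0,0]}
    - {"grip":0.4,"xyz":[0.3,0,0],"delta_rot":[0,0,0]}
    - {"grip":0.4,"xyz":[0.35,0,0],"delta_rot":[0,0,0]}
    - {"grip":0.4,"xyz":[0.39,0,0],"delta_rot":[0,0,0]}
    - {"grip":0.4,"xyz":[0.42,0,0],"delta_rot":[0,0,0]}

```text
t: 5.22
ee_pos: [520.7, 8.7, 34.1]
ee_rot: [-180.0, -0.0, 91.0]
ft_force: [0.6, -3.1, -0.2]
grip_width: 59.8
grip_force: 0.0
```

>>> send_rows:
  targets:
    - {"grip":0.4,"xyz":[0.01,0,0],"delta_rot":[0,0,0]}
    - {"grip":0.4,"xyz":[0.02,0,0],"delta_rot":[0,0,0]}
    - {"grip":0.4,"xyz":[0.03,0,0],"delta_rot":[0,0,0]}

```text
t: 5.47
ee_pos: [520.7, 11.0, 34.2]
ee_rot: [-180.0, 0.0, 91.0]
ft_force: [0.5, -3.1, -0.9]
grip_width: 59.6
grip_force: 0.0
```

>>> send_rows:
  targets:
    - {"grip":0.4,"xyz":[0.01,0,0],"delta_rot":[0,0,0]}
    - {"grip":0.4,"xyz":[0.02,0,0],"delta_rot":[0,0,0]}

```text
t: 5.63
ee_pos: [520.7, 13.0, 34.2]
ee_rot: [-180.0, 0.0, 91.0]
ft_force: [0.3, -3.4, -0.3]
grip_width: 59.7
grip_force: 0.0
```

>>> send_rows:
  targets:
    - {"grip":0.4,"xyz":[0.01,0,0],"delta_rot":[0,0,0]}
    - {"grip":0.4,"xyz":[0.015,0,0],"delta_rot":[0,0,0]}

```text
t: 5.8
ee_pos: [520.8, 14.1, 34.4]
ee_rot: [180.0, 0.1, 91.0]
ft_force: [-0.2, -7.0, 1.3]
grip_width: 59.9
grip_force: 0.0
```

>>> send_rows:
  targets:
    - {"grip":0.4,"xyz":[-0.3,0,0],"delta_rot":[0,0,0]}
    - {"grip":0.4,"xyz":[-0.3,0,0],"delta_rot":[0,0,0]}
    - {"grip":0.4,"xyz":[-0.3,0,-0.95],"delta_rot":[0,0,0]}
    - {"grip":0.4,"xyz":[-0.3,0,-0.95],"delta_rot":[0,0,0]}
    - {"grip":0.4,"xyz":[-0.3,-0.95,-0.95],"delta_rot":[0,0,-0.5]}
    - {"grip":0.4,"xyz":[-0.3,-0.95,-0.95],"delta_rot":[0,0,-0.5]}
    - {"grip":0.4,"xyz":[-0.3,-0.95,-0.95],"delta_rot":[0,0,-0.5]}
    - {"grip":0.4,"xyz":[-0.3,-0.95,-0.95],"delta_rot":[0,0,-0.5]}
    - {"grip":0.4,"xyz":[0.7,-0.95,-0.95],"delta_rot":[0,0,-0.5]}
    - {"grip":0.4,"xyz":[0.7,-0.95,-0.95],"delta_rot":[0,0,-0.5]}
    - {"grip":0.4,"xyz":[0.7,-0.95,-0.95],"delta_rot":[0,0,-0.5]}
    - {"grip":0.4,"xyz":[0.7,-0.95,-0.95],"delta_rot":[0,0,-0.5]}

```text
t: 6.8
ee_pos: [424.0, 86.7, 129.6]
ee_rot: [179.8, -0.1, 148.9]
ft_force: [0.2, 0.4, 0.3]
grip_width: 60.0
grip_force: 0.0
```

>>> send_rows:
  targets:
    - {"grip":0.4,"xyz":[0,0,0],"delta_rot":[0,0,-0.18]}
    - {"grip":0.4,"xyz":[0,0,0],"delta_rot":[0,0,-0.18]}
    - {"grip":0.4,"xyz":[0,0,0],"delta_rot":[0,0,-0.18]}
    - {"grip":0.4,"xyz":[0,0,0],"delta_rot":[0,0,-0.18]}
    - {"grip":0.4,"xyz":[0,0,0],"delta_rot":[0,0,-0.18]}

```text
t: 7.22
ee_pos: [424.4, 83.7, 129.4]
ee_rot: [179.9, 0.0, -178.9]
ft_force: [0.1, 0.2, 0.0]
grip_width: 59.9
grip_force: 0.0
```

```bash
python3 - <<'E'
from h import *
import cv2
f=viewer.grab_frame("top")
cv2.imwrite("pics/d.png",crop(f,225,150,100,100,6))
E
```

```text
(no output)
```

View pics/d.png

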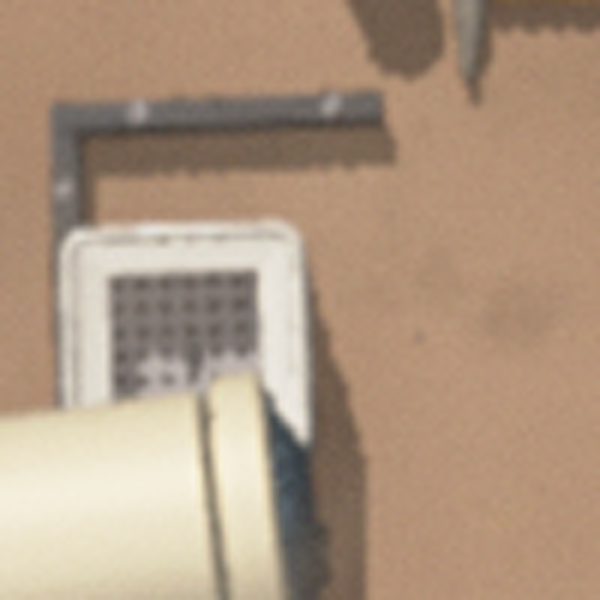

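The can sits against the left bar. Next I push it in +x.

>>> send_rows:
  targets:
    - {"grip":0.4,"xyz":[0,0,0.5],"delta_rot":[0,0,0]}
    - {"grip":0.4,"xyz":[0,0,0.95],"delta_rot":[0,0,0]}
    - {"grip":0.4,"xyz":[0,0,0.95],"delta_rot":[0,0,0]}
    - {"grip":0.4,"xyz":[0,0,0.95],"delta_rot":[0,0,0]}
    - {"grip":0.4,"xyz":[-0.1,0,0.95],"delta_rot":[0,0,0]}
    - {"grip":0.4,"xyz":[-0.2,0,0.95],"delta_rot":[0,0,0]}
    - {"grip":0.4,"xyz":[-0.27,0,0.95],"delta_rot":[0,0,0]}
    - {"grip":0.4,"xyz":[-0.33,0,0.95],"delta_rot":[0,0,0]}

```text
t: 7.93
ee_pos: [458.6, 83.5, 36.5]
ee_rot: [180.0, 0.1, -179.3]
ft_force: [-4.9, -0.5, 1.9]
grip_width: 59.7
grip_force: 0.0
```

>>> send_rows:
  targets:
    - {"grip":0.4,"xyz":[-0.06,0,0],"delta_rot":[0,0,0]}
    - {"grip":0.4,"xyz":[-0.12,0,0],"delta_rot":[0,0,0]}
    - {"grip":0.4,"xyz":[-0.18,0,0],"delta_rot":[0,0,0]}
    - {"grip":0.4,"xyz":[-0.24,0,0],"delta_rot":[0,0,0]}
    - {"grip":0.4,"xyz":[-0.3,0,0],"delta_rot":[0,0,0]}
    - {"grip":0.4,"xyz":[-0.35,0,0],"delta_rot":[0,0,0]}
    - {"grip":0.4,"xyz":[-0.4,0,0],"delta_rot":[0,0,0]}
    - {"grip":0.4,"xyz":[-0.44,0,0],"delta_rot":[0,0,0]}
    - {"grip":0.4,"xyz":[-0.47,0,0],"delta_rot":[0,0,0]}
    - {"grip":0.4,"xyz":[-0.5,0,0],"delta_rot":[0,0,0]}

```text
t: 8.77
ee_pos: [507.7, 83.9, 34.2]
ee_rot: [-180.0, -0.0, -179.3]
ft_force: [-4.6, -0.7, 1.1]
grip_width: 60.1
grip_force: 0.0
```

>>> send_rows:
  targets:
    - {"grip":0.4,"xyz":[-0.01,0,0],"delta_rot":[0,0,0]}
    - {"grip":0.4,"xyz":[-0.02,0,0],"delta_rot":[0,0,0]}
    - {"grip":0.4,"xyz":[-0.03,0,0],"delta_rot":[0,0,0]}

```text
t: 9.02
ee_pos: [510.4, 83.9, 34.2]
ee_rot: [-180.0, -0.0, -179.3]
ft_force: [-4.0, 0.3, 0.2]
grip_width: 60.1
grip_force: 0.0
```

>>> send_rows:
  targets:
    - {"grip":0.4,"xyz":[-0.01,0,0],"delta_rot":[0,0,0]}
    - {"grip":0.4,"xyz":[-0.02,0,0],"delta_rot":[0,0,0]}

```text
t: 9.18
ee_pos: [512.4, 84.0, 34.2]
ee_rot: [-180.0, -0.0, -179.3]
ft_force: [-3.0, -0.2, 0.9]
grip_width: 60.0
grip_force: 0.0
```

>>> send_rows:
  targets:
    - {"grip":0.4,"xyz":[-0.01,0,0],"delta_rot":[0,0,0]}
    - {"grip":0.4,"xyz":[-0.015,0,0],"delta_rot":[0,0,0]}

```text
t: 9.35
ee_pos: [514.1, 84.0, 34.2]
ee_rot: [-180.0, 0.0, -179.3]
ft_force: [-2.8, 0.5, 1.1]
grip_width: 59.9
grip_force: 0.0
```

>>> send_rows:
  targets:
    - {"grip":0.4,"xyz":[-0.01,0,0],"delta_rot":[0,0,0]}

```text
t: 9.43
ee_pos: [515.0, 84.0, 34.2]
ee_rot: [-180.0, -0.0, -179.3]
ft_force: [-3.2, -0.6, -0.5]
grip_width: 59.5
grip_force: 0.0
```

>>> send_rows:
  targets:
    - {"grip":0.4,"xyz":[-0.01,0,0],"delta_rot":[0,0,0]}

```text
t: 9.52
ee_pos: [515.6, 83.9, 34.2]
ee_rot: [-180.0, -0.1, -179.3]
ft_force: [-11.0, -1.3, 3.6]
grip_width: 60.0
grip_force: 0.0
```

>>> send_rows:
  targets:
    - {"grip":0.4,"xyz":[0.3,0,0],"delta_rot":[0,0,0]}
    - {"grip":0.4,"xyz":[0.4,0,0],"delta_rot":[0,0,0]}
    - {"grip":0.4,"xyz":[0.8,0,-1],"delta_rot":[0,0,0]}
    - {"grip":0.4,"xyz":[0.8,-0.3,-1],"delta_rot":[0,0,0]}
    - {"grip":0.4,"xyz":[0.8,-1,-1],"delta_rot":[0,0,0]}
    - {"grip":0.4,"xyz":[0.8,-1,-1],"delta_rot":[0,0,0]}
    - {"grip":0.4,"xyz":[0.8,-1,-1],"delta_rot":[0,0,0]}
    - {"grip":0.4,"xyz":[0.8,-1,-1],"delta_rot":[0,0,0]}

```text
t: 10.18
ee_pos: [438.3, -19.0, 136.1]
ee_rot: [-179.9, 0.3, -179.5]
ft_force: [0.6, 1.6, -0.2]
grip_width: 59.9
grip_force: 0.0
```

>>> send_rows:
  targets:
    - {"grip":0.4,"xyz":[0,-1,-0.6],"delta_rot":[0,0,0]}
    - {"grip":0.4,"xyz":[0,-1,-0.6],"delta_rot":[0,0,0]}
    - {"grip":0.4,"xyz":[0,-1,-0.6],"delta_rot":[0,0,0]}
    - {"grip":0.4,"xyz":[0,-1,-0.6],"delta_rot":[0,0,0]}

```text
t: 10.52
ee_pos: [440.0, -120.3, 197.4]
ee_rot: [-179.8, 0.3, -179.5]
ft_force: [0.9, -0.2, 0.5]
grip_width: 59.7
grip_force: 0.0
```

```bash
cat >> h.py <<'E'
from scipy.spatial.transform import Rotation as Ro
from workcell import telemetry
def frame(az,el):  # tool pose: tool z at azimuth az, el deg below horizontal, tool y horizontal; x=y x z
    a,e=np.radians([az,el]);z=np.array([np.cos(e)*np.cos(a),np.cos(e)*np.sin(a),-np.sin(e)]);return z
def pose(z,y): return Ro.from_matrix(np.column_stack([np.cross(y,z),y,z]))
def delta(p,R):
    s=telemetry.state();R0=Ro.from_euler("xyz",s["ee_rot"],degrees=True)
    return np.round(R0.inv().apply(p-s["ee_pos"])/100,3),np.round((R0.inv()*R).as_rotvec(degrees=True)/180,4)
AZ=-13.1
yb=np.array([-np.sin(np.radians(AZ)),np.cos(np.radians(AZ)),0])
GRIP=np.array([512.1,-329.5,81.8])
E
python3 - <<'E'
from h import *
import cv2
f=viewer.grab_frame("top")
cv2.imwrite("pics/e.png",crop(f,225,150,100,100,6))
z=frame(AZ,65);R=pose(z,yb);print(R.as_euler("xyz",degrees=True))
for b in(80,0):print(GRIP+(19-b)*z,*delta(GRIP+(19-b)*z,R))
s=telemetry.state();print(s["q"],s["ft_force"])
E
```

```text
[180.   25.  166.9]
[ 486.99117815 -323.65699412  137.08477501] [-0.452 -2.059  0.588] [ 0.0163 -0.1372  0.0747]
[ 519.92078058 -331.31995265   64.58015205] [-0.778 -2.138  1.315] [ 0.0163 -0.1372  0.0747]
[-1.93307298e+01 -1.77242579e+01  9.54386725e+01  7.67309824e-03
  1.02097872e+02 -1.09877997e+02] [0.05750673 0.55857558 0.02677054]
```

View pics/e.png

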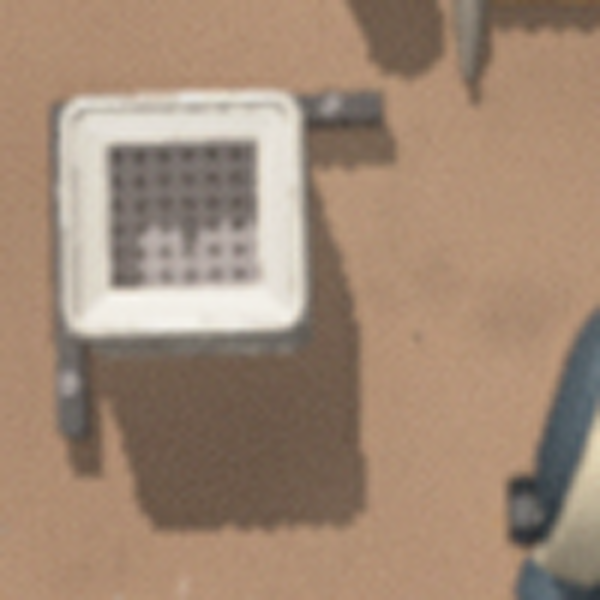

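The can is snug in the corner, with its mouth centred at crop (183,215).

>>> send_rows:
  targets:
    - {"grip":0.4,"xyz":[-0.2,-1,0],"delta_rot":[0,0,0]}
    - {"grip":0.4,"xyz":[-0.2,-1,0],"delta_rot":[0,0,0]}
    - {"grip":0.4,"xyz":[-0.2,-1,0],"delta_rot":[0,0,0]}
    - {"grip":0.4,"xyz":[-0.2,-1,0],"delta_rot":[0,0,0]}

```text
t: 10.9
ee_pos: [460.2, -218.0, 191.7]
ee_rot: [179.9, -0.1, -179.4]
ft_force: [-0.7, 1.6, -0.7]
grip_width: 59.5
grip_force: 0.0
```

>>> send_rows:
  targets:
    - {"grip":0.4,"xyz":[-0.25,-1,0.5],"delta_rot":[0.016,-0.137,0.075]}
    - {"grip":0.4,"xyz":[-0.25,-1,0.5],"delta_rot":[0.016,-0.137,0.075]}
    - {"grip":0.4,"xyz":[-0.25,-1,0.5],"delta_rot":[0.016,-0.137,0.075]}
    - {"grip":0.4,"xyz":[-0.25,-1,0.5],"delta_rot":[0.016,-0.137,0.075]}
    - {"grip":0.4,"xyz":[-0.25,-1,0.5],"delta_rot":[0.016,-0.137,0.075]}
    - {"grip":0.4,"xyz":[-0.25,-1,0.5],"delta_rot":[0.016,-0.137,0.075]}

```text
t: 11.4
ee_pos: [485.1, -313.9, 142.0]
ee_rot: [179.7, 24.5, 167.0]
ft_force: [1.0, 1.0, 1.3]
grip_width: 59.8
grip_force: 0.0
```

```bash
python3 - <<'E'
from h import *
import cv2
z=frame(AZ,65);R=pose(z,yb)
for b in(40,0):print(*delta(GRIP+(19-b)*z,R))
print(telemetry.state()["q"])
print("mouth",ray("top",225+183/6-.4,150+215/6-.4,100))
f=viewer.grab_frame("top"); g=viewer.grab_frame("scene")
cv2.imwrite("pics/f.png",np.hstack([crop(f,365,150,80,100,5),crop(g,320,240,80,100,5)]))
print(proj("top",GRIP),proj("scene",GRIP))
E
```

```text
[-0.02  -0.093  0.461] [ 0.0016 -0.0026  0.0005]
[-0.023 -0.095  0.861] [ 0.0016 -0.0026  0.0005]
[ -43.60952739  -18.30307388  104.43552123   13.00877123   72.96713379
 -122.18493582]
mouth [582.2117928   82.62923029 100.        ]
[405.96060707 208.83426819] [343.64105624 286.06364971]
```

View pics/f.png

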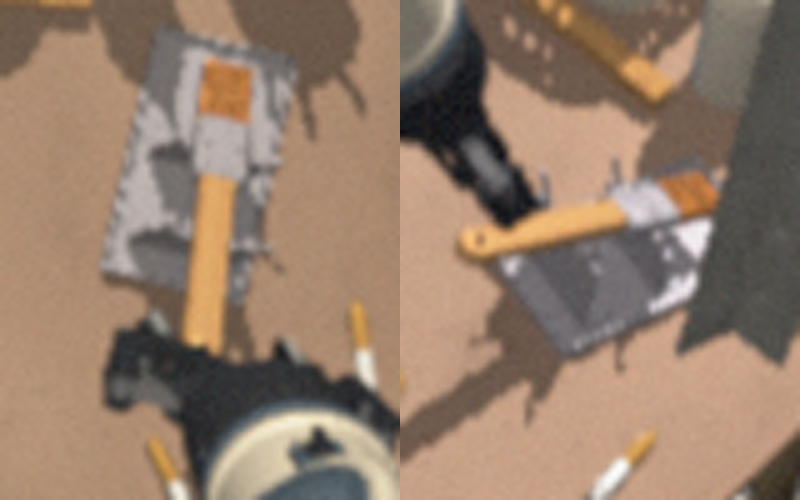

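The gripper straddles the handle. The projected grip point falls on it at (205,294) in the top crop and (518,230) in the scene crop, so I go in and close.

>>> send_rows:
  newtons: 90
  targets:
    - {"grip":0.4,"xyz":[-0.02,-0.094,0.1],"delta_rot":[0.002,-0.003,0]}
    - {"grip":0.4,"xyz":[-0.02,-0.094,0.3],"delta_rot":[0.002,-0.003,0]}
    - {"grip":0.4,"xyz":[-0.02,-0.094,0.55],"delta_rot":[0.002,-0.003,0]}
    - {"grip":0.4,"xyz":[-0.02,-0.094,0.75],"delta_rot":[0.002,-0.003,0]}
    - {"grip":0.4,"xyz":[-0.02,-0.094,0.86],"delta_rot":[0.002,-0.003,0]}
    - {"grip":0.4,"xyz":[-0.02,-0.094,0.86],"delta_rot":[0.002,-0.003,0]}
    - {"grip":-0.3,"xyz":[-0.02,-0.094,0.86],"delta_rot":[0.002,-0.003,0]}
    - {"grip":-0.3,"xyz":[-0.02,-0.094,0.86],"delta_rot":[0.002,-0.003,0]}
    - {"grip":-0.9,"xyz":[-0.02,-0.094,0.86],"delta_rot":[0.002,-0.003,0]}
    - {"grip":-0.9,"xyz":[-0.02,-0.094,0.86],"delta_rot":[0.002,-0.003,0]}
    - {"grip":-0.9,"xyz":[-0.02,-0.094,0.86],"delta_rot":[0.002,-0.003,0]}
    - {"grip":-0.9,"xyz":[-0.02,-0.094,0.86],"delta_rot":[0.002,-0.003,0]}

```text
t: 12.5
ee_pos: [521.4, -334.6, 69.2]
ee_rot: [-179.6, 25.5, 167.0]
ft_force: [0.5, 1.0, 5.2]
grip_width: 18.4
grip_force: 88.6
```

>>> send_rows:
  targets:
    - {"grip":-0.9,"xyz":[0,0,0],"delta_rot":[0,0,0]}
    - {"grip":-0.9,"xyz":[0,0,0],"delta_rot":[0,0,0]}
    - {"grip":-0.9,"xyz":[0,0,0],"delta_rot":[0,0,0]}

```text
t: 12.75
ee_pos: [521.4, -334.6, 69.1]
ee_rot: [-179.7, 25.5, 167.0]
ft_force: [-0.4, 0.2, 5.6]
grip_width: 18.1
grip_force: 88.7
```

```bash
python3 - <<'E'
from h import *
s=telemetry.state();R0=Ro.from_euler("xyz",s["ee_rot"],degrees=True);np.save("grasp.npy",np.r_[s["ee_pos"],s["ee_rot"]])
print(s["ee_pos"],s["ee_rot"],s["ft_force"],s["grip_width"],s["grip_force"])
print("up100",np.round(R0.inv().apply([0,0,1]),3))
E
```

```text
[ 521.38501126 -334.59861409   69.10029612] [-179.65188555   25.492151    166.98215795] [-0.44656665  0.21822378  5.60204825] 18.124979727605428 88.72257636700851
up100 [-0.43  -0.005 -0.903]
```

>>> send_rows:
  targets:
    - {"grip":-0.9,"xyz":[-0.043,0,-0.09],"delta_rot":[0,0,0]}
    - {"grip":-0.9,"xyz":[-0.12,0,-0.25],"delta_rot":[0,0,0]}
    - {"grip":-0.9,"xyz":[-0.26,0,-0.54],"delta_rot":[0,0,0]}
    - {"grip":-0.9,"xyz":[-0.43,0,-0.9],"delta_rot":[0,0,0]}
    - {"grip":-0.9,"xyz":[-0.43,0,-0.9],"delta_rot":[0,0,0]}
    - {"grip":-0.9,"xyz":[-0.43,0,-0.9],"delta_rot":[0,0,0]}

```text
t: 13.25
ee_pos: [521.8, -334.6, 171.1]
ee_rot: [-179.5, 25.6, 167.0]
ft_force: [-0.6, -0.1, -1.6]
grip_width: 17.7
grip_force: 88.3
```

>>> send_rows:
  targets:
    - {"grip":-0.9,"xyz":[-0.43,0,-0.9],"delta_rot":[0,0,0]}
    - {"grip":-0.9,"xyz":[-0.43,0,-0.9],"delta_rot":[0,0,0]}
    - {"grip":-0.9,"xyz":[-0.43,0,-0.9],"delta_rot":[0,0,0]}
    - {"grip":-0.9,"xyz":[-0.43,0,-0.9],"delta_rot":[0,0,0]}
    - {"grip":-0.9,"xyz":[-0.43,0,-0.9],"delta_rot":[0,0,0]}

```text
t: 13.67
ee_pos: [521.3, -333.4, 266.2]
ee_rot: [-179.7, 25.3, 167.0]
ft_force: [-0.2, -0.3, -0.5]
grip_width: 18.6
grip_force: 88.2
```

```bash
cat >> h.py <<'E'
G=np.load("grasp.npy");RG=Ro.from_euler("xyz",G[3:],degrees=True)
a=np.radians(AZ);c2,s2=np.cos(np.radians(20)),np.sin(np.radians(20))
AX=np.array([c2*np.cos(a),c2*np.sin(a),-s2])
TIP=RG.inv().apply(np.array([651,-361.5,30.5])-G[:3])   # tip in tool frame
def Rst(yaw,pitch): return Ro.from_euler("z",yaw,degrees=True)*Ro.from_rotvec(yb*np.radians(pitch))*RG
E
python3 - <<'E'
from h import *
CAN=np.array([582.2,82.6,0])
Rw=Rst(-159,70);print("tip in tool",TIP,"tool z wash",Rw.apply([0,0,1]),"axis",Rw.apply(RG.inv().apply(AX)))
Rm=Rst(-80,35)
print("mid",delta(np.array([470,-180,300]),Rm))
pw=CAN+[0,0,150]-Rw.apply(TIP);print("wash TCP at tip z150",pw)
print("mid->wash",Rm.inv().apply(pw-[470,-180,300])/100,(Rm.inv()*Rw).as_rotvec(degrees=True)/180)
s=telemetry.state();print(s["ee_pos"],s["q"],s["ft_force"])
E
```

```text
tip in tool [-102.84604968    3.54403828   91.78149372] tool z wash [ 0.69358817  0.10175418 -0.71314903] axis [ 3.63317096e-16  4.12419802e-17 -1.00000000e+00]
mid (array([ 0.621,  1.375, -0.673]), array([0.0618, 0.1627, 0.4452]))
wash TCP at tip z150 [590.6683706   86.98161857 287.56017174]
mid->wash [2.67172418 1.06711285 0.56801322] [-0.20221497  0.16416871  0.39543328]
[ 521.34146716 -333.3696315   266.21605728] [ -42.22088012  -12.70926471   87.43605062   11.85518397   82.90078245
 -118.25794442] [-0.1927249  -0.30045901 -0.54815442]
```

>>> send_rows:
  targets:
    - {"grip":-0.9,"xyz":[0.3,0.5,-0.5],"delta_rot":[0.062,0.163,0.445]}
    - {"grip":-0.9,"xyz":[0.6,1,-0.67],"delta_rot":[0.062,0.163,0.445]}
    - {"grip":-0.9,"xyz":[0.6,1,-0.67],"delta_rot":[0.062,0.163,0.445]}
    - {"grip":-0.9,"xyz":[0.6,1,-0.67],"delta_rot":[0.062,0.163,0.445]}
    - {"grip":-0.9,"xyz":[0.6,1,-0.67],"delta_rot":[0.062,0.163,0.445]}
    - {"grip":-0.9,"xyz":[0.6,1,-0.67],"delta_rot":[0.062,0.163,0.445]}
    - {"grip":-0.9,"xyz":[0.6,1,-0.67],"delta_rot":[0.062,0.163,0.445]}
    - {"grip":-0.9,"xyz":[0.6,1,-0.67],"delta_rot":[0.062,0.163,0.445]}
    - {"grip":-0.9,"xyz":[0.6,1,-0.67],"delta_rot":[0.062,0.163,0.445]}
    - {"grip":-0.9,"xyz":[0.6,1,-0.67],"delta_rot":[0.062,0.163,0.445]}
    - {"grip":-0.9,"xyz":[0.6,1,-0.67],"delta_rot":[0.062,0.163,0.445]}
    - {"grip":-0.9,"xyz":[0.6,1,-0.67],"delta_rot":[0.062,0.163,0.445]}

```text
t: 14.67
ee_pos: [463.2, -216.5, 297.6]
ee_rot: [-179.3, -9.8, 86.7]
ft_force: [1.0, 0.3, -1.7]
grip_width: 17.8
grip_force: 88.2
```

```bash
python3 - <<'E'
from h import *
Rw=Rst(-159,70)
print(delta(np.array([490,-40,310]),Rw),telemetry.state()["q"])
E
```

```text
(array([1.773, 0.169, 0.177]), array([-0.2044,  0.1646,  0.3933])) [-34.21352231  -2.92239717  72.50848712   8.88987229 115.82378705
 -27.51066891]
```

>>> send_rows:
  targets:
    - {"grip":-0.9,"xyz":[0.3,0.05,0],"delta_rot":[-0.204,0.165,0.393]}
    - {"grip":-0.9,"xyz":[0.6,0.1,0.1],"delta_rot":[-0.204,0.165,0.393]}
    - {"grip":-0.9,"xyz":[1,0.1,0.1],"delta_rot":[-0.204,0.165,0.393]}
    - {"grip":-0.9,"xyz":[1,0.1,0.1],"delta_rot":[-0.204,0.165,0.393]}
    - {"grip":-0.9,"xyz":[1,0.1,0.1],"delta_rot":[-0.204,0.165,0.393]}
    - {"grip":-0.9,"xyz":[1,0.1,0.1],"delta_rot":[-0.204,0.165,0.393]}
    - {"grip":-0.9,"xyz":[1,0.1,0.1],"delta_rot":[-0.204,0.165,0.393]}
    - {"grip":-0.9,"xyz":[1,0.1,0.1],"delta_rot":[-0.204,0.165,0.393]}
    - {"grip":-0.9,"xyz":[1,0.1,0.1],"delta_rot":[-0.204,0.165,0.393]}
    - {"grip":-0.9,"xyz":[1,0.1,0.1],"delta_rot":[-0.204,0.165,0.393]}
    - {"grip":-0.9,"xyz":[1,0.1,0.1],"delta_rot":[-0.204,0.165,0.393]}
    - {"grip":-0.9,"xyz":[1,0.1,0.1],"delta_rot":[-0.204,0.165,0.393]}

```text
t: 15.67
ee_pos: [478.1, -117.7, 303.1]
ee_rot: [-179.6, -44.7, 7.9]
ft_force: [0.0, 0.3, -0.9]
grip_width: 18.1
grip_force: 88.2
```

```bash
python3 - <<'E'
from h import *
Rw=Rst(-159,70);CAN=np.array([582.2,82.6,0])
p=CAN+[0,0,170]-Rw.apply(TIP)
print(delta(p,Rw),telemetry.state()["q"], "world dx",p-telemetry.state()["ee_pos"])
E
```

```text
(array([ 1.024, -1.866,  0.964]), array([-0.0003, -0.0013, -0.0003])) [-39.25211213 -46.12197128 113.05913084  31.81262789  80.91990313
  46.80947512] world dx [112.5715097 204.7045424   4.4481719]
```

>>> send_rows:
  targets:
    - {"grip":-0.9,"xyz":[0.27,-0.47,0.25],"delta_rot":[0,-0.001,0]}
    - {"grip":-0.9,"xyz":[0.52,-0.93,0.49],"delta_rot":[0,-0.001,0]}
    - {"grip":-0.9,"xyz":[0.52,-0.93,0.49],"delta_rot":[0,-0.001,0]}
    - {"grip":-0.9,"xyz":[0.52,-0.93,0.49],"delta_rot":[0,-0.001,0]}
    - {"grip":-0.9,"xyz":[0.52,-0.93,0.49],"delta_rot":[0,-0.001,0]}

```text
t: 16.08
ee_pos: [535.2, -11.7, 305.0]
ee_rot: [180.0, -44.4, 8.9]
ft_force: [0.5, -0.9, -0.8]
grip_width: 18.2
grip_force: 88.3
```

>>> send_rows:
  targets:
    - {"grip":-0.9,"xyz":[0.25,-0.46,0.24],"delta_rot":[0,0,0]}
    - {"grip":-0.9,"xyz":[0.5,-0.93,0.48],"delta_rot":[0,0,0]}
    - {"grip":-0.9,"xyz":[0.5,-0.93,0.48],"delta_rot":[0,0,0]}
    - {"grip":-0.9,"xyz":[0.5,-0.93,0.48],"delta_rot":[0,0,0]}
    - {"grip":-0.9,"xyz":[0.5,-0.93,0.48],"delta_rot":[0,0,0]}

```text
t: 16.5
ee_pos: [590.1, 87.6, 306.4]
ee_rot: [179.8, -44.4, 8.7]
ft_force: [-1.2, -1.2, -1.0]
grip_width: 17.9
grip_force: 88.5
```

```bash
python3 - <<'E'
from h import *
import cv2
Rw=Rst(-159,70);CAN=np.array([582.2,82.6,0])
s=telemetry.state();R0=Ro.from_euler("xyz",s["ee_rot"],degrees=True)
p=CAN+[0,0,120]-Rw.apply(TIP)
print(delta(p,Rw),s["q"],"tip est",s["ee_pos"]+R0.apply(TIP),"down",R0.inv().apply([0,0,-1]),s["ee_pos"],s["ft_force"])
f=viewer.grab_frame("top"); g=viewer.grab_frame("scene")
cv2.imwrite("pics/g.png",np.hstack([crop(f,225,150,80,100,5),crop(g,230,150,80,100,5)]))
t=s["ee_pos"]+R0.apply(TIP);print(proj("scene",t),proj("top",t))
E
```

```text
(array([-0.338,  0.006,  0.353]), array([-0.0005,  0.0009,  0.0029])) [  2.97547589 -33.24106417 105.15775611   4.28479732  63.92877705
  83.99110775] tip est [581.35556072  82.40851218 168.93281234] down [-0.6990423  -0.00216589  0.71507704] [590.05822705  87.61216758 306.44971421] [-1.15147351 -1.22748571 -1.01320414]
[263.63952914 178.26146658] [253.03752232 181.61949269]
```

View pics/g.png

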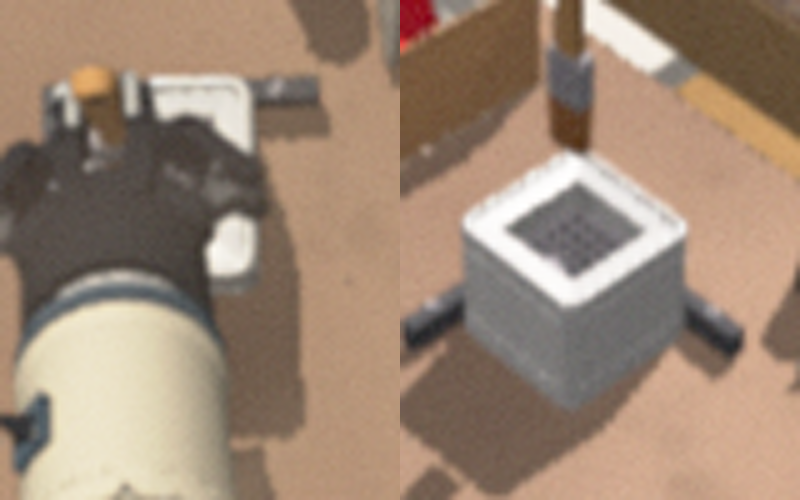

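The brush hangs upright above the mouth, with the bristle end at (571,147) in the scene crop against a prediction of (568,141). I lower it.

>>> send_rows:
  targets:
    - {"grip":-0.9,"xyz":[-0.14,0,0.14],"delta_rot":[0,0,0]}
    - {"grip":-0.9,"xyz":[-0.28,0,0.28],"delta_rot":[0,0,0]}
    - {"grip":-0.9,"xyz":[-0.42,0,0.43],"delta_rot":[0,0,0]}
    - {"grip":-0.9,"xyz":[-0.56,0,0.57],"delta_rot":[0,0,0]}
    - {"grip":-0.9,"xyz":[-0.66,0,0.67],"delta_rot":[0,0,0]}
    - {"grip":-0.9,"xyz":[-0.7,0,0.715],"delta_rot":[0,0,0]}
    - {"grip":-0.9,"xyz":[-0.7,0,0.715],"delta_rot":[0,0,0]}
    - {"grip":-0.9,"xyz":[-0.7,0,0.715],"delta_rot":[0,0,0]}

```text
t: 17.27
ee_pos: [590.9, 86.0, 210.8]
ee_rot: [179.8, -44.7, 8.5]
ft_force: [-0.3, 0.9, 0.1]
grip_width: 18.0
grip_force: 88.5
```

>>> send_rows:
  newtons: 120
  targets:
    - {"grip":-0.9,"xyz":[-0.035,0,0.036],"delta_rot":[0,0,0]}
    - {"grip":-0.9,"xyz":[-0.07,0,0.072],"delta_rot":[0,0,0]}
    - {"grip":-0.9,"xyz":[-0.07,0,0.072],"delta_rot":[0,0,0]}

```text
t: 17.52
ee_pos: [590.7, 87.3, 199.5]
ee_rot: [179.8, -44.7, 8.7]
ft_force: [0.4, 0.7, -0.9]
grip_width: 17.4
grip_force: 118.4
```

>>> send_rows:
  targets:
    - {"grip":-0.9,"xyz":[-0.02,0,0.02],"delta_rot":[0,0,0]}
    - {"grip":-0.9,"xyz":[-0.035,0,0.036],"delta_rot":[0,0,0]}

```text
t: 17.68
ee_pos: [591.0, 87.5, 195.3]
ee_rot: [179.8, -44.7, 8.7]
ft_force: [-0.0, -0.5, 2.2]
grip_width: 17.4
grip_force: 118.5
```

>>> send_rows:
  targets:
    - {"grip":-0.9,"xyz":[-0.02,0,0.02],"delta_rot":[0,0,0]}
    - {"grip":-0.9,"xyz":[-0.035,0,0.036],"delta_rot":[0,0,0]}

```text
t: 17.85
ee_pos: [591.5, 87.6, 191.7]
ee_rot: [179.8, -44.9, 8.7]
ft_force: [-1.5, -0.0, 4.2]
grip_width: 17.5
grip_force: 118.5
```

>>> send_rows:
  targets:
    - {"grip":-0.9,"xyz":[-0.02,0,0.02],"delta_rot":[0,0,0]}
    - {"grip":-0.9,"xyz":[-0.042,0,0.043],"delta_rot":[0,0,0]}
    - {"grip":-0.9,"xyz":[-0.042,0,0.043],"delta_rot":[0,0,0]}

```text
t: 18.1
ee_pos: [591.3, 87.5, 184.7]
ee_rot: [179.8, -44.8, 8.7]
ft_force: [-1.1, -0.6, 5.3]
grip_width: 18.0
grip_force: 119.1
```

>>> send_rows:
  targets:
    - {"grip":-0.9,"xyz":[-0.007,0,0.007],"delta_rot":[0,0,0]}
    - {"grip":-0.9,"xyz":[-0.014,0,0.014],"delta_rot":[0,0,0]}

```text
t: 18.27
ee_pos: [591.5, 87.5, 183.7]
ee_rot: [179.8, -44.9, 8.7]
ft_force: [-1.0, 0.4, 5.6]
grip_width: 17.3
grip_force: 118.8
```

>>> send_rows:
  targets:
    - {"grip":-0.9,"xyz":[-0.007,0,0.007],"delta_rot":[0,0,0]}
    - {"grip":-0.9,"xyz":[-0.014,0,0.014],"delta_rot":[0,0,0]}

```text
t: 18.43
ee_pos: [591.6, 87.5, 181.9]
ee_rot: [179.8, -44.9, 8.7]
ft_force: [-1.7, 0.5, 6.6]
grip_width: 17.5
grip_force: 118.8
```

>>> send_rows:
  targets:
    - {"grip":-0.9,"xyz":[-0.007,0,0.007],"delta_rot":[0,0,0]}
    - {"grip":-0.9,"xyz":[-0.014,0,0.014],"delta_rot":[0,0,0]}

```text
t: 18.6
ee_pos: [591.6, 87.5, 180.1]
ee_rot: [179.8, -44.9, 8.7]
ft_force: [-1.2, -0.6, 6.4]
grip_width: 17.5
grip_force: 118.8
```

>>> send_rows:
  targets:
    - {"grip":-0.9,"xyz":[-0.007,0,0.007],"delta_rot":[0,0,0]}
    - {"grip":-0.9,"xyz":[-0.014,0,0.014],"delta_rot":[0,0,0]}

```text
t: 18.77
ee_pos: [591.7, 87.5, 178.3]
ee_rot: [179.8, -44.9, 8.7]
ft_force: [-1.9, -0.1, 6.6]
grip_width: 17.1
grip_force: 118.8
```

>>> send_rows:
  targets:
    - {"grip":-0.9,"xyz":[-0.007,0,0.007],"delta_rot":[0,0,0]}
    - {"grip":-0.9,"xyz":[-0.014,0,0.014],"delta_rot":[0,0,0]}

```text
t: 18.93
ee_pos: [591.7, 87.5, 176.5]
ee_rot: [179.8, -44.9, 8.7]
ft_force: [-1.6, -0.1, 8.2]
grip_width: 17.0
grip_force: 118.9
```

>>> send_rows:
  targets:
    - {"grip":-0.9,"xyz":[-0.007,0,0.007],"delta_rot":[0,0,0]}
    - {"grip":-0.9,"xyz":[-0.014,0,0.014],"delta_rot":[0,0,0]}

```text
t: 19.1
ee_pos: [591.8, 87.5, 174.7]
ee_rot: [179.8, -44.9, 8.7]
ft_force: [-3.3, -0.4, 7.4]
grip_width: 17.2
grip_force: 118.9
```

>>> send_rows:
  targets:
    - {"grip":-0.9,"xyz":[-0.007,0,0.007],"delta_rot":[0,0,0]}
    - {"grip":-0.9,"xyz":[-0.014,0,0.014],"delta_rot":[0,0,0]}

```text
t: 19.27
ee_pos: [591.8, 87.5, 172.9]
ee_rot: [179.8, -45.0, 8.7]
ft_force: [-1.9, 0.8, 8.0]
grip_width: 17.3
grip_force: 118.9
```

>>> send_rows:
  targets:
    - {"grip":-0.9,"xyz":[-0.007,0,0.007],"delta_rot":[0,0,0]}
    - {"grip":-0.9,"xyz":[-0.014,0,0.014],"delta_rot":[0,0,0]}

```text
t: 19.43
ee_pos: [591.9, 87.5, 171.1]
ee_rot: [179.8, -45.0, 8.7]
ft_force: [-2.9, -0.6, 10.0]
grip_width: 17.3
grip_force: 119.1
```

>>> send_rows:
  targets:
    - {"grip":-0.9,"xyz":[-0.007,0,0.007],"delta_rot":[0,0,0]}
    - {"grip":-0.9,"xyz":[-0.011,0,0.011],"delta_rot":[0,0,0]}

```text
t: 19.6
ee_pos: [592.3, 87.6, 171.0]
ee_rot: [179.8, -45.1, 8.7]
ft_force: [-3.9, -0.7, 12.7]
grip_width: 17.2
grip_force: 119.2
```

>>> send_rows:
  targets:
    - {"grip":-0.9,"xyz":[-0.007,0,0.007],"delta_rot":[0,0,0]}

```text
t: 19.68
ee_pos: [592.6, 87.6, 170.7]
ee_rot: [179.8, -45.2, 8.7]
ft_force: [-5.0, 0.2, 14.6]
grip_width: 17.6
grip_force: 119.3
```

>>> send_rows:
  targets:
    - {"grip":-0.9,"xyz":[-0.01,0,0.01],"delta_rot":[0,0,0]}
    - {"grip":-0.9,"xyz":[-0.01,0,0.01],"delta_rot":[0,0,0]}

```text
t: 19.85
ee_pos: [593.0, 87.6, 170.6]
ee_rot: [179.8, -45.3, 8.7]
ft_force: [-5.6, -0.1, 15.1]
grip_width: 17.5
grip_force: 119.5
```

>>> send_rows:
  targets:
    - {"grip":-0.9,"xyz":[-0.01,0,0.01],"delta_rot":[0,0,0]}
    - {"grip":-0.9,"xyz":[-0.015,0,0.015],"delta_rot":[0,0,0]}
    - {"grip":-0.9,"xyz":[-0.015,0,0.015],"delta_rot":[0,0,0]}

```text
t: 20.1
ee_pos: [593.5, 87.7, 170.2]
ee_rot: [179.8, -45.4, 8.7]
ft_force: [-7.3, -0.6, 19.1]
grip_width: 17.2
grip_force: 119.6
```

Firm on the stop at about 20 N. I lift fully and repeat the stroke.

>>> send_rows:
  targets:
    - {"grip":-0.9,"xyz":[0.1,0,-0.1],"delta_rot":[0,0,0]}
    - {"grip":-0.9,"xyz":[0.2,0,-0.2],"delta_rot":[0,0,0]}
    - {"grip":-0.9,"xyz":[0.28,0,-0.28],"delta_rot":[0,0,0]}
    - {"grip":-0.9,"xyz":[0.28,0,-0.28],"delta_rot":[0,0,0]}
    - {"grip":-0.9,"xyz":[0.28,0,-0.28],"delta_rot":[0,0,0]}

```text
t: 20.52
ee_pos: [590.8, 87.4, 200.8]
ee_rot: [179.8, -44.6, 8.7]
ft_force: [0.0, 0.6, -0.9]
grip_width: 17.1
grip_force: 118.7
```

>>> send_rows:
  targets:
    - {"grip":-0.9,"xyz":[-0.07,0,0.07],"delta_rot":[0,0,0]}
    - {"grip":-0.9,"xyz":[-0.14,0,0.14],"delta_rot":[0,0,0]}
    - {"grip":-0.9,"xyz":[-0.18,0,0.18],"delta_rot":[0,0,0]}
    - {"grip":-0.9,"xyz":[-0.21,0,0.21],"delta_rot":[0,0,0]}
    - {"grip":-0.9,"xyz":[-0.23,0,0.23],"delta_rot":[0,0,0]}
    - {"grip":-0.9,"xyz":[-0.245,0,0.245],"delta_rot":[0,0,0]}
    - {"grip":-0.9,"xyz":[-0.255,0,0.255],"delta_rot":[0,0,0]}
    - {"grip":-0.9,"xyz":[-0.265,0,0.265],"delta_rot":[0,0,0]}
    - {"grip":-0.9,"xyz":[-0.272,0,0.272],"delta_rot":[0,0,0]}

```text
t: 21.27
ee_pos: [593.5, 87.6, 170.0]
ee_rot: [179.8, -45.4, 8.7]
ft_force: [-6.0, -0.7, 21.4]
grip_width: 17.1
grip_force: 119.7
```

>>> send_rows:
  targets:
    - {"grip":-0.9,"xyz":[-0.008,0,0.008],"delta_rot":[0,0,0]}
    - {"grip":-0.9,"xyz":[-0.008,0,0.008],"delta_rot":[0,0,0]}

```text
t: 21.43
ee_pos: [593.8, 87.7, 169.9]
ee_rot: [179.8, -45.5, 8.7]
ft_force: [-7.3, -0.6, 22.1]
grip_width: 17.3
grip_force: 119.8
```

>>> send_rows:
  targets:
    - {"grip":-0.9,"xyz":[0.1,0,-0.1],"delta_rot":[0,0,0]}
    - {"grip":-0.9,"xyz":[0.2,0,-0.2],"delta_rot":[0,0,0]}
    - {"grip":-0.9,"xyz":[0.28,0,-0.28],"delta_rot":[0,0,0]}
    - {"grip":-0.9,"xyz":[0.28,0,-0.28],"delta_rot":[0,0,0]}
    - {"grip":-0.9,"xyz":[0.28,0,-0.28],"delta_rot":[0,0,0]}

```text
t: 21.85
ee_pos: [590.5, 87.4, 199.4]
ee_rot: [179.8, -44.5, 8.7]
ft_force: [-0.2, 0.7, -1.3]
grip_width: 17.4
grip_force: 118.7
```

>>> send_rows:
  targets:
    - {"grip":-0.9,"xyz":[-0.07,0,0.07],"delta_rot":[0,0,0]}
    - {"grip":-0.9,"xyz":[-0.14,0,0.14],"delta_rot":[0,0,0]}
    - {"grip":-0.9,"xyz":[-0.18,0,0.18],"delta_rot":[0,0,0]}
    - {"grip":-0.9,"xyz":[-0.21,0,0.21],"delta_rot":[0,0,0]}
    - {"grip":-0.9,"xyz":[-0.23,0,0.23],"delta_rot":[0,0,0]}
    - {"grip":-0.9,"xyz":[-0.245,0,0.245],"delta_rot":[0,0,0]}
    - {"grip":-0.9,"xyz":[-0.255,0,0.255],"delta_rot":[0,0,0]}
    - {"grip":-0.9,"xyz":[-0.265,0,0.265],"delta_rot":[0,0,0]}
    - {"grip":-0.9,"xyz":[-0.275,0,0.275],"delta_rot":[0,0,0]}
    - {"grip":-0.9,"xyz":[-0.278,0,0.278],"delta_rot":[0,0,0]}
    - {"grip":-0.9,"xyz":[-0.278,0,0.278],"delta_rot":[0,0,0]}

```text
t: 22.77
ee_pos: [593.6, 87.6, 169.9]
ee_rot: [179.8, -45.5, 8.7]
ft_force: [-7.2, -0.9, 22.1]
grip_width: 17.6
grip_force: 119.7
```

>>> send_rows:
  targets:
    - {"grip":-0.9,"xyz":[0.1,0,-0.1],"delta_rot":[0,0,0]}
    - {"grip":-0.9,"xyz":[0.2,0,-0.2],"delta_rot":[0,0,0]}
    - {"grip":-0.9,"xyz":[0.28,0,-0.28],"delta_rot":[0,0,0]}
    - {"grip":-0.9,"xyz":[0.28,0,-0.28],"delta_rot":[0,0,0]}
    - {"grip":-0.9,"xyz":[0.28,0,-0.28],"delta_rot":[0,0,0]}
    - {"grip":-0.9,"xyz":[0.5,0,-0.5],"delta_rot":[0,0,0]}
    - {"grip":-0.9,"xyz":[0.7,0,-0.7],"delta_rot":[0,0,0]}
    - {"grip":-0.9,"xyz":[0.95,0,-0.96],"delta_rot":[0,0,0]}
    - {"grip":-0.9,"xyz":[0.95,0,-0.96],"delta_rot":[0,0,0]}

```text
t: 23.52
ee_pos: [592.1, 87.8, 304.6]
ee_rot: [179.8, -45.2, 8.7]
ft_force: [1.5, 0.3, 2.1]
grip_width: 17.4
grip_force: 118.4
```

```bash
python3 - <<'E'
from h import *
import cv2
f=viewer.grab_frame("top"); g=viewer.grab_frame("scene")
cv2.imwrite("pics/k.png",np.hstack([crop(f,225,150,80,100,5),crop(g,230,125,80,100,5)]))
s=telemetry.state();R0=Ro.from_euler("xyz",s["ee_rot"],degrees=True);t=s["ee_pos"]+R0.apply(TIP);print(s["ee_pos"],s["q"],t,proj("scene",t),proj("top",t))
print(delta(np.array([478,-117,303]),R0))
E
```

```text
[590.96440447  87.63610616 297.00604954] [  2.98614042 -33.56289922 106.45954771   4.30852366  62.63329234
  83.96944543] [583.0029989   82.5684848  159.43916411] [263.99745707 180.23123215] [253.28203442 181.59231975]
(array([-0.971,  1.856, -1.039]), array([0., 0., 0.]))
```

View pics/k.png

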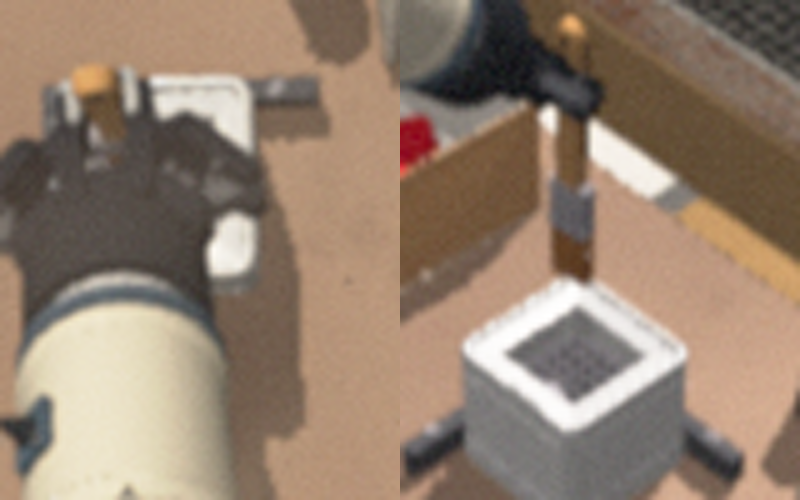

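The can is still snug, the plate is up, and the brush has not shifted in the grip: tip at (571,275) against a predicted (570,276). I retrace the route to the rest.

>>> send_rows:
  targets:
    - {"grip":-0.9,"xyz":[-0.24,0.46,-0.28],"delta_rot":[0,0,0]}
    - {"grip":-0.9,"xyz":[-0.49,0.93,-0.52],"delta_rot":[0,0,0]}
    - {"grip":-0.9,"xyz":[-0.49,0.93,-0.52],"delta_rot":[0,0,0]}
    - {"grip":-0.9,"xyz":[-0.49,0.93,-0.52],"delta_rot":[0,0,0]}
    - {"grip":-0.9,"xyz":[-0.49,0.93,-0.52],"delta_rot":[0,0,0]}

```text
t: 24.03
ee_pos: [533.3, -17.6, 296.4]
ee_rot: [180.0, -44.5, 8.2]
ft_force: [-0.1, -0.4, -1.2]
grip_width: 17.2
grip_force: 118.6
```

>>> send_rows:
  targets:
    - {"grip":-0.9,"xyz":[-0.24,0.46,-0.25],"delta_rot":[0,0,0]}
    - {"grip":-0.9,"xyz":[-0.48,0.92,-0.52],"delta_rot":[0,0,0]}
    - {"grip":-0.9,"xyz":[-0.48,0.92,-0.52],"delta_rot":[0,0,0]}
    - {"grip":-0.9,"xyz":[-0.48,0.92,-0.52],"delta_rot":[0,0,0]}
    - {"grip":-0.9,"xyz":[-0.48,0.92,-0.52],"delta_rot":[0,0,0]}

```text
t: 24.45
ee_pos: [477.6, -118.1, 301.1]
ee_rot: [-179.9, -44.5, 8.2]
ft_force: [-0.5, 0.0, -0.8]
grip_width: 17.5
grip_force: 118.6
```

```bash
python3 - <<'E'
from h import *
print(delta(np.array([463,-210,298]),Rst(-80,35)),telemetry.state()["q"])
E
```

```text
(array([-0.218,  0.889, -0.173]), array([ 0.2025, -0.164 , -0.3945])) [-39.20510772 -46.13839487 113.19015523  31.61929565  80.91212782
  46.59907425]
```

>>> send_rows:
  targets:
    - {"grip":-0.9,"xyz":[-0.02,0.1,-0.02],"delta_rot":[0.203,-0.164,-0.395]}
    - {"grip":-0.9,"xyz":[-0.04,0.2,-0.03],"delta_rot":[0.203,-0.164,-0.395]}
    - {"grip":-0.9,"xyz":[-0.07,0.3,-0.05],"delta_rot":[0.203,-0.164,-0.395]}
    - {"grip":-0.9,"xyz":[-0.1,0.4,-0.07],"delta_rot":[0.203,-0.164,-0.395]}
    - {"grip":-0.9,"xyz":[-0.12,0.5,-0.1],"delta_rot":[0.203,-0.164,-0.395]}
    - {"grip":-0.9,"xyz":[-0.15,0.6,-0.12],"delta_rot":[0.203,-0.164,-0.395]}
    - {"grip":-0.9,"xyz":[-0.2,0.75,-0.15],"delta_rot":[0.203,-0.164,-0.395]}
    - {"grip":-0.9,"xyz":[-0.22,0.89,-0.17],"delta_rot":[0.203,-0.164,-0.395]}
    - {"grip":-0.9,"xyz":[-0.22,0.89,-0.17],"delta_rot":[0.203,-0.164,-0.395]}
    - {"grip":-0.9,"xyz":[-0.22,0.89,-0.17],"delta_rot":[0.203,-0.164,-0.395]}
    - {"grip":-0.9,"xyz":[-0.22,0.89,-0.17],"delta_rot":[0.203,-0.164,-0.395]}
    - {"grip":-0.9,"xyz":[-0.22,0.89,-0.17],"delta_rot":[0.203,-0.164,-0.395]}

```text
t: 25.45
ee_pos: [465.8, -206.1, 298.6]
ee_rot: [-179.6, -9.3, 87.9]
ft_force: [-0.8, -0.4, -1.2]
grip_width: 17.7
grip_force: 118.7
```

```bash
python3 - <<'E'
from h import *
print(delta(np.array([521.4,-334.6,240]),RG),telemetry.state()["q"])
E
```

```text
(array([-1.341,  0.606,  0.369]), array([-0.0628, -0.1641, -0.4399])) [-32.93040317  -3.64489057  73.05418336   8.63519272 115.47329818
 -27.45417003]
```

>>> send_rows:
  targets:
    - {"grip":-0.9,"xyz":[-0.2,0.1,0],"delta_rot":[-0.063,-0.164,-0.44]}
    - {"grip":-0.9,"xyz":[-0.4,0.2,0],"delta_rot":[-0.063,-0.164,-0.44]}
    - {"grip":-0.9,"xyz":[-0.6,0.3,0.1],"delta_rot":[-0.063,-0.164,-0.44]}
    - {"grip":-0.9,"xyz":[-0.8,0.4,0.1],"delta_rot":[-0.063,-0.164,-0.44]}
    - {"grip":-0.9,"xyz":[-1,0.5,0.1],"delta_rot":[-0.063,-0.164,-0.44]}
    - {"grip":-0.9,"xyz":[-1,0.6,0.1],"delta_rot":[-0.063,-0.164,-0.44]}
    - {"grip":-0.9,"xyz":[-1,0.6,0.1],"delta_rot":[-0.063,-0.164,-0.44]}
    - {"grip":-0.9,"xyz":[-1,0.6,0.1],"delta_rot":[-0.063,-0.164,-0.44]}
    - {"grip":-0.9,"xyz":[-1,0.6,0.1],"delta_rot":[-0.063,-0.164,-0.44]}
    - {"grip":-0.9,"xyz":[-1,0.6,0.1],"delta_rot":[-0.063,-0.164,-0.44]}
    - {"grip":-0.9,"xyz":[-1,0.6,0.1],"delta_rot":[-0.063,-0.164,-0.44]}
    - {"grip":-0.9,"xyz":[-1,0.6,0.1],"delta_rot":[-0.063,-0.164,-0.44]}

```text
t: 26.45
ee_pos: [521.4, -304.7, 272.2]
ee_rot: [-179.7, 25.7, 167.0]
ft_force: [-0.4, 0.6, -0.2]
grip_width: 17.5
grip_force: 118.6
```

>>> send_rows:
  targets:
    - {"grip":-0.9,"xyz":[0,0,0],"delta_rot":[0,0,0]}
    - {"grip":-0.9,"xyz":[0,0,0],"delta_rot":[0,0,0]}

```text
t: 26.62
ee_pos: [520.2, -306.0, 272.5]
ee_rot: [-179.9, 25.6, 166.3]
ft_force: [1.6, -1.1, -0.5]
grip_width: 18.1
grip_force: 118.6
```

```bash
python3 - <<'E'
from h import *
print(delta(np.array([521.4,-334.6,180]),RG),telemetry.state()["q"])
E
```

```text
(array([ 0.327, -0.274,  0.869]), array([ 0.    ,  0.0004, -0.0033])) [ -39.86321349  -15.55988464   89.26480035   10.99798513   83.16784539
 -115.2424708 ]
```

>>> send_rows:
  targets:
    - {"grip":-0.9,"xyz":[0.15,-0.27,0.3],"delta_rot":[0,0,-0.003]}
    - {"grip":-0.9,"xyz":[0.33,-0.27,0.6],"delta_rot":[0,0,-0.003]}
    - {"grip":-0.9,"xyz":[0.33,-0.27,0.87],"delta_rot":[0,0,-0.003]}
    - {"grip":-0.9,"xyz":[0.33,-0.27,0.87],"delta_rot":[0,0,-0.003]}
    - {"grip":-0.9,"xyz":[0.33,-0.27,0.87],"delta_rot":[0,0,-0.003]}
    - {"grip":-0.9,"xyz":[0.33,-0.27,0.87],"delta_rot":[0,0,-0.003]}

```text
t: 27.12
ee_pos: [521.8, -336.2, 183.6]
ee_rot: [-179.5, 25.8, 167.0]
ft_force: [-0.2, -0.0, -0.5]
grip_width: 17.5
grip_force: 118.5
```

```bash
python3 - <<'E'
from h import *
for z in(95,69.5):print(delta(np.array([521.4,-334.6,z]),RG))
E
```

```text
(array([0.392, 0.021, 0.794]), array([-0.0006,  0.0017,  0.0002]))
(array([0.503, 0.023, 1.024]), array([-0.0006,  0.0017,  0.0002]))
```

>>> send_rows:
  targets:
    - {"grip":-0.9,"xyz":[0.13,0.02,0.26],"delta_rot":[0,0.002,0]}
    - {"grip":-0.9,"xyz":[0.26,0.02,0.52],"delta_rot":[0,0.002,0]}
    - {"grip":-0.9,"xyz":[0.35,0.02,0.7],"delta_rot":[0,0.002,0]}
    - {"grip":-0.9,"xyz":[0.39,0.02,0.79],"delta_rot":[0,0.002,0]}
    - {"grip":-0.9,"xyz":[0.39,0.02,0.79],"delta_rot":[0,0.002,0]}
    - {"grip":-0.9,"xyz":[0.39,0.02,0.79],"delta_rot":[0,0.002,0]}

```text
t: 27.62
ee_pos: [521.0, -335.6, 95.9]
ee_rot: [-179.5, 25.5, 167.0]
ft_force: [-0.0, -0.7, 0.2]
grip_width: 17.4
grip_force: 118.5
```

```bash
python3 - <<'E'
from h import *
print(delta(np.array([521.4,-334.6,69.5]),RG))
E
```

```text
(array([0.112, 0.013, 0.239]), array([-0.0009,  0.0001,  0.0002]))
```

>>> send_rows:
  targets:
    - {"grip":-0.9,"xyz":[0.04,0.01,0.08],"delta_rot":[0,0,0]}
    - {"grip":-0.9,"xyz":[0.07,0.01,0.14],"delta_rot":[0,0,0]}
    - {"grip":-0.9,"xyz":[0.09,0.01,0.19],"delta_rot":[0,0,0]}
    - {"grip":-0.9,"xyz":[0.1,0.01,0.22],"delta_rot":[0,0,0]}
    - {"grip":-0.9,"xyz":[0.11,0.01,0.235],"delta_rot":[0,0,0]}
    - {"grip":-0.9,"xyz":[0.11,0.01,0.235],"delta_rot":[0,0,0]}

```text
t: 28.12
ee_pos: [521.5, -334.9, 69.2]
ee_rot: [-179.5, 25.6, 167.0]
ft_force: [1.0, -0.1, 2.4]
grip_width: 17.6
grip_force: 119.2
```

Seated with light contact. I release and back out along the tool axis.

>>> send_rows:
  newtons: 20
  targets:
    - {"grip":-0.9,"xyz":[0,0,0],"delta_rot":[0,0,0]}
    - {"grip":-0.9,"xyz":[0,0,0],"delta_rot":[0,0,0]}
    - {"grip":-0.45,"xyz":[0,0,0],"delta_rot":[0,0,0]}
    - {"grip":-0.4,"xyz":[0,0,0],"delta_rot":[0,0,0]}
    - {"grip":0,"xyz":[0,0,0],"delta_rot":[0,0,0]}
    - {"grip":0.4,"xyz":[0,0,0],"delta_rot":[0,0,0]}
    - {"grip":0.4,"xyz":[0,0,0],"delta_rot":[0,0,0]}
    - {"grip":0.4,"xyz":[0,0,0],"delta_rot":[0,0,0]}

```text
t: 28.78
ee_pos: [520.1, -334.2, 66.9]
ee_rot: [-179.6, 25.3, 167.0]
ft_force: [0.8, -0.4, 0.6]
grip_width: 60.1
grip_force: 0.0
```

>>> send_rows:
  targets:
    - {"grip":0.4,"xyz":[0,0,-0.1],"delta_rot":[0,0,0]}
    - {"grip":0.4,"xyz":[0,0,-0.3],"delta_rot":[0,0,0]}
    - {"grip":0.4,"xyz":[0,0,-0.6],"delta_rot":[0,0,0]}
    - {"grip":0.4,"xyz":[0,0,-1],"delta_rot":[0,0,0]}
    - {"grip":0.4,"xyz":[0,0,-1],"delta_rot":[0,0,0]}
    - {"grip":0.4,"xyz":[0,0,-1],"delta_rot":[0,0,0]}

```text
t: 29.28
ee_pos: [479.2, -325.0, 162.8]
ee_rot: [-179.3, 25.7, 167.1]
ft_force: [0.9, -1.2, -0.1]
grip_width: 59.9
grip_force: 0.0
```

```bash
python3 - <<'E'
from h import *
import cv2
f=viewer.grab_frame("top"); g=viewer.grab_frame("scene")
cv2.imwrite("pics/l.png",np.vstack([np.hstack([crop(f,365,150,80,60,5),crop(g,320,250,80,60,5)]),np.hstack([crop(f,225,150,80,60,5),crop(g,230,165,80,60,5)])]))
E
```

```text
(no output)
```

View pics/l.png

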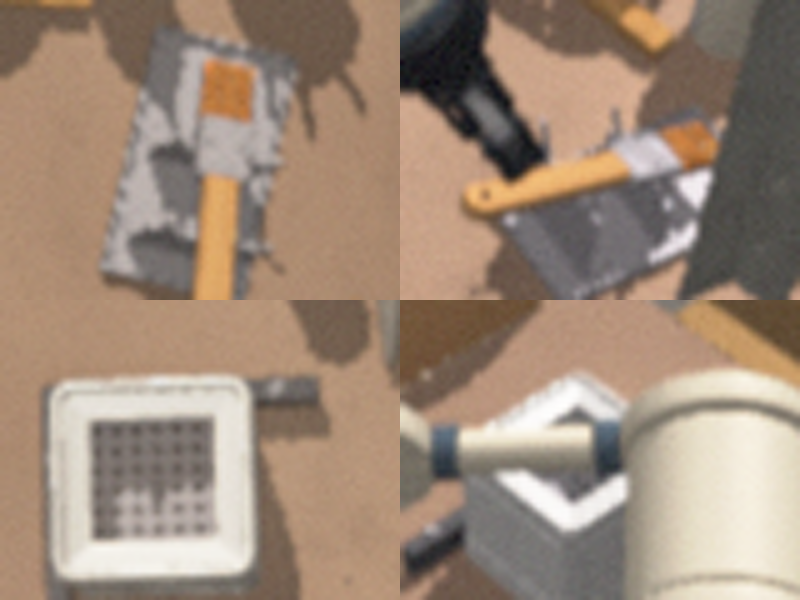

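The brush lies in its notches (tip at (228,65) in the top crop, against (226,65) before), and the can is snug with its plate up.

```bash
python3 -c "
from workcell import order
print(order.hand_in())"
```

```text
the job is handed in; nothing more can be done
None
```

I handed the job in at about 29 s of the 72 s; no verdict came back, so what follows rests on my own force readings and pictures. The can is snug in the corner, the plate was pressed onto its stop three times at about 20 to 23 N and came up each time, and the brush is back in both notches of its rest.

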